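# Set the length stop of the sawing jig with its knurled wheel

## Robot

A 6-joint arm with a two-finger parallel gripper is mounted at the origin on the work surface. World frame = base frame: x ahead of the robot, y to its left, z up, the work surface at z = 0. Lengths are in mm, angles in rad, forces in N, time in s.
With the tool pointing down it reaches from about 275 to 1000 mm from the base axis. Payload 8.4 kg.
Tool frame: the origin (TCP) lies at the very end of the fingers, on their centre line; the grasp point (between the pads) lies r.hold_point_z behind it (r.hold_point_z is the distance from the TCP to the grasp point, in mm); x points along the fingers, z is the direction in which the jaws open and shut, and the axes are right-handed (so a half turn about x gives the same grasp; the last joint's range is limited). The gripper opens to 85 mm and grips with 20 to 120 N. Pads are 22 mm wide; open, the fingers measure 114 mm over their backs; the gripper's body (76 mm by 85 mm) begins 54 mm behind the grasp point. The pads swing forward as they close: fully open they stand 13 mm farther back than shut.
Start: joints at [-1.241, 0.353, 1.633, -0, 1.155, -0.002], TCP at [203.589, -590.914, 231.281] pointing down, gripper open.
Joint ranges: [-2.63, 2.63], [-0.92, 2.1], [0.06, 2.66], [-1.3, 4.44], [0, 2.69], [-3.02, 3.02]. Speed limits (rad/s): [2.22, 2.22, 2.79, 3.14, 3.14, 3.14].

## Interface

Orientations are given as [roll, pitch, yaw] about the fixed x, y, z axes, in that order (R = Rz(yaw) Ry(pitch) Rx(roll)).
In Python, from rig import r gives the robot as it stands.
- The arm moves only by the tool jog_arm, never from a script. Its argument "series" is a list of rows, each a list of 7 numbers: the turn, a rotation vector about the tool's x, y, z in degrees, then the shift along the tool's x, y, z in cm, then the opening, from 0 (shut) to 1 (fully open). In form: [[wx, wy, wz, tx, ty, tz, fingers], ...]. A call has 1 to 20 rows; each row shifts and turns the commanded pose from where the row before left it, along the tool's axes as they then stand; what a row does not reach is not made up. A row lasts 1/10 s, in which the tool goes at most 50 mm and 8.59 degrees, less where a joint would pass 70% of its speed; a pose out of reach is approached as far as the arm can. A call with a gripper value outside its range is refused whole. The fingers move at their own pace and stop on an object; "force" is the grip in N (left out, the last holds). Time passes only in rows, so rows that do not move let the fingers close. It gives the time, the measured TCP pose, the force and the opening at its end, in the units of the state.
- r.sense(): the state, without advancing time (a new reading comes with each control period).
- r.grab_frame(name): name is "scene" or "side" or "wrist"; returns (picture, depth): 400x640x3 uint8, red, green, blue; 400x640 float32, mm along the optical axis (not along the pixel's ray), 0 where there is no reading.
- r.get_calibration(name): a dict with "mtx" (3x3 intrinsics, pixels), "dist" ([k1, k2, p1, p2, k3] as OpenCV has them; the pictures are not rectified), "position" and "rotation" of the camera in the world; the wrist camera has in their place "mount" (4x4, takes a point from camera to tool coordinates, whose origin is the TCP and whose axes are the tool frame's). Camera axes: x right, y down, z forward; pixel columns grow to the right and rows downward; lengths in mm; the calibration is good to about 2 mm. A picture is of the moment at which its call begins: read the wrist's pose just before it. get_calibration takes no time and is no camera call.
- r.sign_off(): hands the job in, once; it reports no verdict.
The state is a dict: "clock": time; "qpos": joint angles; "qvel": joint speeds; "joint_efforts": joint torques, N m; "eef_pos": TCP position; "tcp_rot": TCP orientation; "contact_force": force on the tool from outside, world axes, zero at the start; "wrist_torque": the same for the moment, N m; "opening": opening from 0.0 (shut) to 1.0 (fully open).
Only numpy, scipy, OpenCV 4.12 (cv2) and the standard library are available. Lean on these libraries where they do the work, as an engineer would, in place of code of your own. Each camera call takes 0.05 s, during which the arm holds its last target.

## Task

Set the sawing jig for the next batch of sticks: lay a fingertip on the knurled adjuster wheel and roll it until the gap between the length stop's pointer and the marker clip on the rule has closed and the two blades point straight at each other. Work by rolling the wheel only: do not grip the wheel, do not push the stop or shift the marker, press lightly, and leave the toy, glue gun and offcuts where they are. Finish with the hand clear of everything.

Things in the scene. Friction and masses are not known exactly. Their poses are not given: they have to be found in the camera images.
- jig: Sawing jig bolted to the table, yaw within 0.35 rad: plywood bed, x -70 to 70, y -200 to 190 mm, 20 thick; wooden fence along its +x edge, top at 50 mm, with an aluminium rule on it. Origin on the table under the bed, z up. Black saw guide blocks, up to 92 mm high, at y = -150. Grey adjuster housing on the bed at y = 120: 70 mm along y, x -32 to 36, top at 50 mm.
- wheel: Knurled steel wheel, 48 mm diameter, 16 wide, in a slot of the housing, its top 10 mm standing out. Origin at its centre, at (-10, 120, 36) mm of the jig; turns on the jig's x axis. By pinion and rack it drives the stop: rolling its top to the jig's -y (to the saw guide) moves the stop to -y, 1 mm per 4.8 mm of rim; back likewise. Friction (0.02 N m) holds it; 3 to 10 N of fingertip drives it.
- wheel_top (a point): The highest point of the wheel's rim, 60 mm above the table, on the middle of its width; fixed to the jig and with the jig's axes.
- stop: Length stop: aluminium block 74 mm (x) by 30 (y) by 28 high that slides on the bed along the fence, with a steel rack running to +y into the housing and a dark steel pointer on top. Origin on the bed under its centre, axes as the jig's. Starts at y = 52 to 61 mm of the jig; its travel runs from y = 63 down to y = 5.
- pointer (a point): Tip of the stop's pointer: a dark steel blade 3 mm wide along y, lying over the near half of the rule on the fence top, 54 mm above the table. Axes as the jig's.
- marker: Marker clip, preset: a small dark steel clip 14 mm wide hooked over the back of the fence, held by friction; it slides if knocked.
- mark (a point): Tip of the marker's 3 mm wide blade on the far half of the rule, 54 mm above the table, 2 mm beyond (+x) the line of the pointer's tip. At the start it lies 10 to 38 mm to the jig's -y side of the pointer; the gap is the difference of the two in the jig's y. Axes as the jig's.
- dinosaur: Toy long-necked dinosaur of olive plastic, loose, about 190 mm long, 40 mm wide, 116 mm high, standing on the table on the robot's side of the jig. Origin under its belly.
- glue_gun: Black hot-glue gun, loose, lying on its side, about 190 mm by 130 mm, 34 mm high, on the table beyond the housing's (+y) end of the jig.
- offcut_long: Pine offcut 110 x 36 x 24 mm, loose, on the table beyond the fence.
- offcut_short: Pine offcut 60 x 40 x 30 mm, loose, on the table on the robot's side of the jig.

How it is judged:
By the outcome, as a careful person would: the job done as asked, in the order asked, and still so for the second after the job is handed in, with the robot touching nothing.
It also fails if it takes over 58 s, if anything falls off the work surface, if the arm or the gripper's body presses on something with over 40 N, if the wrist force passes 120 N, or if a joint passes its speed limit or range.

## Working session

There is one attempt and no reset: what is moved stays moved. The work goes in short steps, Python scripts to look and compute and a tool call to move; the robot and the scene stay as the last step left them, time stands still between calls to the robot, and variables do not carry over. Pictures are saved under pics/ and viewed, and the job is handed in when it is done.

Besides the shell and the picture viewer there is one more tool, called after "Request:" as name(argument=value, ...) on one line, values as JSON. jog_arm: Moves the arm, as the interface text tells. Its arguments: {"type":"object","properties":{"series":{"type":"array"},"force":{"type":"number"}},"required":["series"]}

```bash
ls; mkdir -p pics; python3 - <<'E'
from rig import r
import cv2,numpy as np
s=r.sense()
for k,v in s.items(): print(k,np.round(v,3))
print(r.hold_point_z)
for n in ["scene","side","wrist"]:
    im,d=r.grab_frame(n); cv2.imwrite(f"pics/{n}0.png",im[:,:,::-1]); np.save(f"pics/{n}0.npy",d)
    c=r.get_calibration(n)
    for k,v in c.items(): print(n,k,np.round(v,3).tolist())
E
```

```text
pics
clock 0.0
qpos [-1.241  0.354  1.634  0.     1.155 -0.002]
qvel [ 0.001  0.001 -0.    -0.001  0.001  0.   ]
joint_efforts [ 2.0000e-03 -6.0524e+01 -3.4207e+01  0.0000e+00  9.0000e-03 -0.0000e+00]
eef_pos [ 203.431 -590.422  230.551]
tcp_rot [3.126 1.569 1.887]
contact_force [ 0.568 -0.657  0.352]
wrist_torque [ 0.011 -0.029  0.031]
opening 1.001
18.700000000000003
scene mtx [[482.817, 0.0, 318.232], [0.0, 482.817, 199.165], [0.0, 0.0, 1.0]]
scene dist [-0.057, 0.0, 0.0, 0.0, 0.0]
scene position [1155.695, -777.675, 707.254]
scene rotation [-2.112, -0.015, 0.623]
side mtx [[453.763, 0.0, 317.802], [0.0, 453.763, 205.367], [0.0, 0.0, 1.0]]
side dist [-0.034, 0.0, 0.0, 0.0, 0.0]
side position [82.679, 827.031, 762.001]
side rotation [-2.246, -0.009, -2.578]
wrist mtx [[311.41, 0.0, 316.504], [0.0, 311.41, 197.305], [0.0, 0.0, 1.0]]
wrist dist [0.015, 0.0, 0.0, 0.0, 0.0]
wrist mount [[0.001, -0.261, 0.965, -142.521], [0.0, -0.965, -0.261, 65.287], [1.0, 0.0, -0.001, 1.044], [0.0, 0.0, 0.0, 1.0]]
```

View pics/scene0.png

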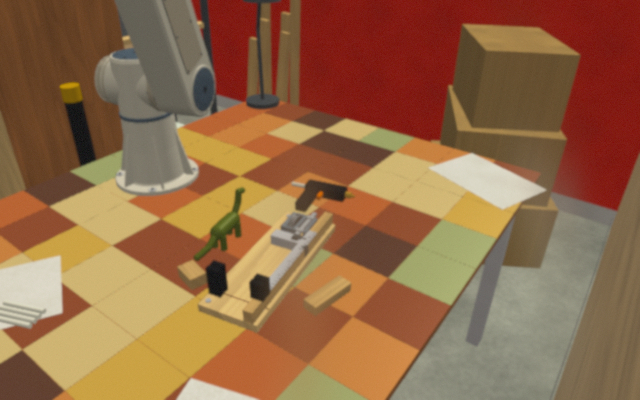

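View pics/side0.png

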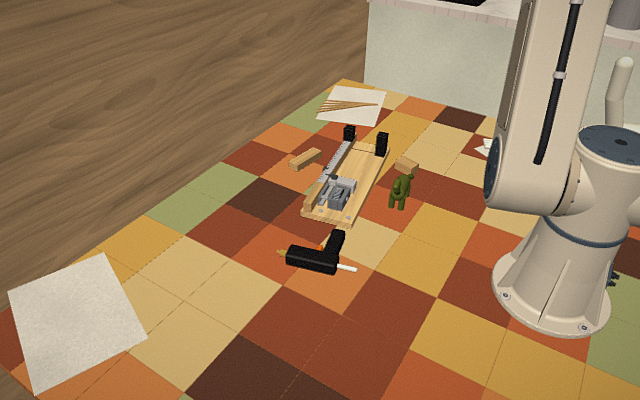

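View pics/wrist0.png

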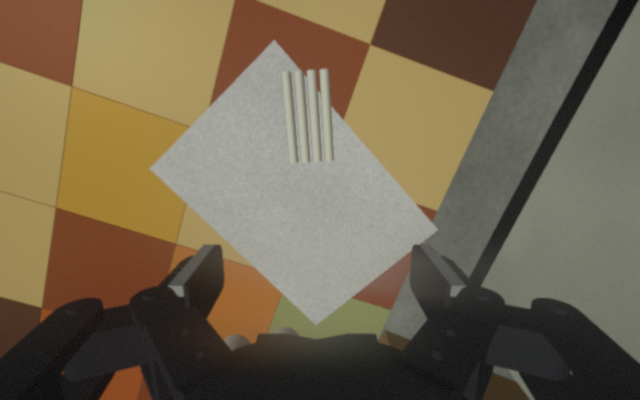

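```bash
cat > h.py <<'E'
import numpy as np, cv2
from scipy.spatial.transform import Rotation as R
from rig import r
def cam(n,state=None):
    c=r.get_calibration(n); K=np.array(c["mtx"]);D=np.array(c["dist"])
    if "mount" in c:
        s=state; T=np.eye(4);T[:3,:3]=R.from_euler('xyz',s["tcp_rot"]).as_matrix();T[:3,3]=s["eef_pos"]
        M=T@np.array(c["mount"])
        return K,D,M[:3,:3],M[:3,3]
    return K,D,R.from_euler('xyz',c["rotation"]).as_matrix(),np.array(c["position"])
def rays(C,px):
    K,D,Rm,p=C
    u=cv2.undistortPoints(np.array(px,float).reshape(-1,1,2),K,D).reshape(-1,2)
    return np.c_[u,np.ones(len(u))]
def onplane(C,px,z):
    d=rays(C,px)@C[2].T
    return C[3]+d*((z-C[3][2])/d[:,2])[:,None]
def atdepth(C,px,dep):
    return C[3]+(rays(C,px)*np.array(dep)[:,None])@C[2].T
def proj(C,P):
    K,D,Rm,p=C
    Pc=(np.atleast_2d(P)-p)@Rm
    return cv2.projectPoints(Pc,np.zeros(3),np.zeros(3),K,D)[0].reshape(-1,2)
E
python3 - <<'E'
import cv2
a=cv2.imread("pics/scene0.png")[170:340,170:370]; cv2.imwrite("pics/sc_crop.png",cv2.resize(a,None,fx=3.5,fy=3.5,interpolation=cv2.INTER_CUBIC))
a=cv2.imread("pics/side0.png")[110:290,260:440]; cv2.imwrite("pics/si_crop.png",cv2.resize(a,None,fx=3.3,fy=3.3,interpolation=cv2.INTER_CUBIC))
E
```

```text
(no output)
```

View pics/sc_crop.png

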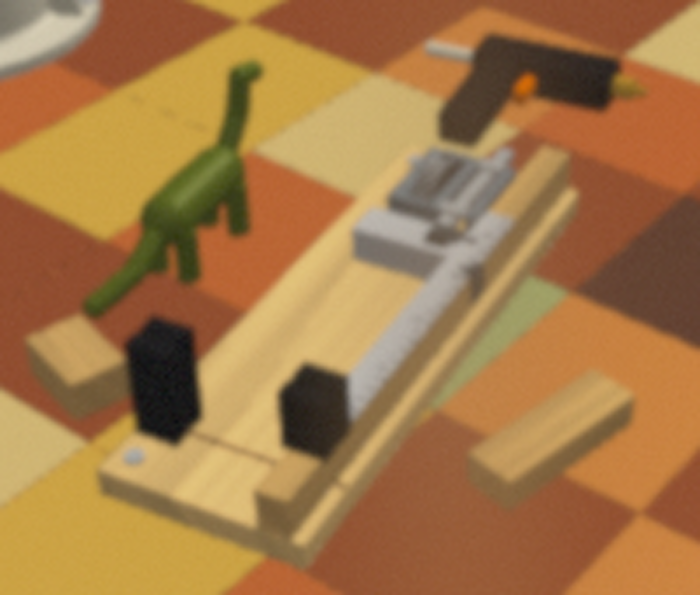

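View pics/si_crop.png

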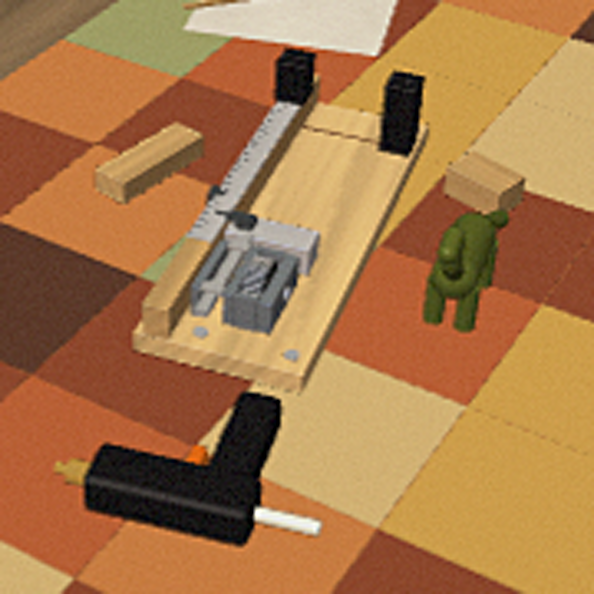

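```bash
python3 - <<'E'
from h import *
S=cam("scene");D=cam("side")
f=lambda p,s,ox,oy:[(x/s+ox,y/s+oy) for x,y in p]
a=onplane(S,f([(100,472),(302,548),(578,190)],3.5,170,170),20)
b=onplane(D,f([(303,378),(135,338),(428,125)],3.3,260,110),20)
print(a.round(1));print(b.round(1))
# fit jig pose
mod=np.array([[-70,-200],[70,-200],[70,190],[-70,190],[70,190],[-70,-200]],float)
obs=np.r_[a,b][:,:2]
mc,oc=mod.mean(0),obs.mean(0);H=(mod-mc).T@(obs-oc);U,_,V=np.linalg.svd(H);Rr=V.T@np.diag([1,np.linalg.det(V.T@U.T)])@U.T
t=oc-Rr@mc;print("yaw",np.arctan2(Rr[1,0],Rr[0,0]),t);print((mod@Rr.T+t-obs).round(1))
w=Rr@[-10,120]+t;print("wheel",w, "from base",np.hypot(*w))
# wheel pixel by side
print(onplane(D,f([(260,272)],3.3,260,110),60))
# dinosaur head etc
print(onplane(D,f([(497,218),(445,255)],3.3,260,110),100), onplane(S,f([(245,70)],3.5,170,170),114))
E
```

```text
[[ 545.6 -326.8   20. ]
 [ 678.9 -301.1   20. ]
 [ 603.2   81.8   20. ]]
[[ 460.3   58.2   20. ]
 [ 593.1   87.7   20. ]
 [ 536.9 -325.2   20. ]]
yaw 0.20535606403063963 [ 568.65109343 -116.0049173 ]
[[-4.7  0.7]
 [-0.9  3.6]
 [-4.8  2.4]
 [ 1.1 -2.5]
 [ 5.4 -3.4]
 [ 4.  -0.9]]
wheel [534.39131839  -0.56546212] from base 534.3916175570777
[[528.86731492   7.7789519   60.        ]]
[[ 384.34646404 -105.30556001  100.        ]
 [ 397.90721664  -39.04864117  100.        ]] [[407.88164286 -51.64299978 114.        ]]
```

```bash
cat >> h.py <<'E'
def goalR(yaw,sgn=1):
    # tool x down, tool y = sgn * jig -y
    xj=np.array([np.cos(yaw),np.sin(yaw),0]);yj=np.array([-np.sin(yaw),np.cos(yaw),0]);z=np.array([0,0,1.])
    return np.c_[-z,-sgn*yj,-sgn*xj]
def delta(pos,Rg=None):
    s=r.sense();R0=R.from_euler('xyz',s["tcp_rot"]).as_matrix()
    if Rg is None: Rg=R0
    rv=np.degrees(R.from_matrix(R0.T@Rg).as_rotvec())
    d=np.array(pos)-np.array(s["eef_pos"])
    print("rot",rv.round(2),"shift cm after rot (tool axes)",(Rg.T@d/10).round(3))
E
python3 - <<'E'
from h import *
s=r.sense();print(R.from_euler('xyz',s["tcp_rot"]).as_matrix().round(3))
for g in (1,-1): delta([532,3,180],goalR(0.205,g))
E
```

```text
[[-0.     0.945  0.326]
 [ 0.001  0.326 -0.945]
 [-1.     0.    -0.001]]
rot [ 9.726e+01 -5.000e-02  5.000e-02] shift cm after rot (tool axes) [  5.073 -51.426 -44.247]
rot [-8.274e+01 -5.000e-02 -4.000e-02] shift cm after rot (tool axes) [ 5.073 51.426 44.247]
```

```bash
cat >> h.py <<'E'
def goalX(yaw):
    xj=np.array([np.cos(yaw),np.sin(yaw),0]);yj=np.array([-np.sin(yaw),np.cos(yaw),0]);z=np.array([0,0,1.])
    return np.c_[-z,xj,-yj]
E
python3 - <<'E'
from h import *
delta([532,-30,180],goalX(0.205))
E
```

```text
rot [ 7.26 -0.06  0.  ] shift cm after rot (tool axes) [  5.073  43.575 -48.195]
```

Request:
jog_arm(series=[[7.26,0,0,0,0,0,0],[0,0,0,0.3,2.7,-3.0,0],[0,0,0,0.3,2.7,-3.0,0],[0,0,0,0.3,2.7,-3.0,0],[0,0,0,0.3,2.7,-3.0,0],[0,0,0,0.3,2.7,-3.0,0],[0,0,0,0.3,2.7,-3.0,0],[0,0,0,0.3,2.7,-3.0,0],[0,0,0,0.3,2.7,-3.0,0],[0,0,0,0.3,2.7,-3.0,0],[0,0,0,0.3,2.7,-3.0,0],[0,0,0,0.3,2.7,-3.0,0],[0,0,0,0.3,2.7,-3.0,0],[0,0,0,0.3,2.7,-3.0,0],[0,0,0,0.3,2.7,-3.0,0],[0,0,0,0.3,2.7,-3.0,0],[0,0,0,0.3,2.7,-3.0,0],[0,0,0,0,0,0,0],[0,0,0,0,0,0,0]])

```text
clock: 2.05
eef_pos: [528.6, -32.4, 182.8]
tcp_rot: [-1.606, 1.57, -2.969]
contact_force: [-0.3, 0.0, -0.4]
opening: 0.005
```

```bash
cat >> h.py <<'E'
import pickle
def shot(tag,crop=None,f=1):
    s=r.sense();im,d=r.grab_frame("wrist");pickle.dump((s,im,d),open(f"pics/{tag}.pkl","wb"))
    b=im[:,:,::-1]
    if crop: b=b[crop[1]:crop[3],crop[0]:crop[2]]
    cv2.imwrite(f"pics/{tag}.png",cv2.resize(b,None,fx=f,fy=f,interpolation=cv2.INTER_CUBIC))
    print("t",round(s["clock"],2),"tcp",np.round(s["eef_pos"],2),"F",np.round(s["contact_force"],2),"op",s["opening"])
    return s,im,d
E
python3 - <<'E'
from h import *
shot("w1")
E
```

```text
t 2.05 tcp [528.59 -32.36 182.85] F [-0.34  0.05 -0.37] op 0.005092191244602704
```

View pics/w1.png

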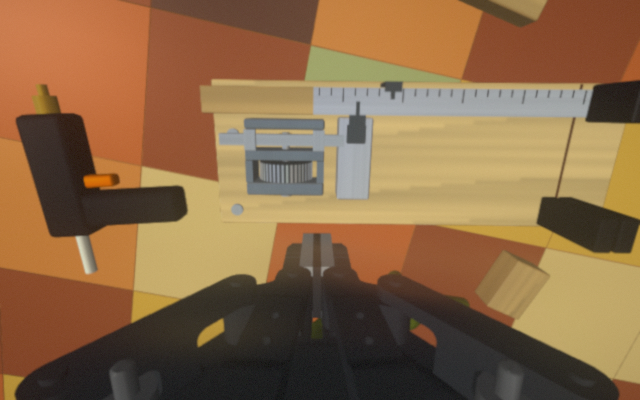

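```bash
python3 - <<'E'
from h import *
b=cv2.imread("pics/w1.png")
cv2.imwrite("pics/w1c.png",cv2.resize(b[70:210,195:415],None,fx=3.6,fy=3.6,interpolation=cv2.INTER_CUBIC))
cv2.imwrite("pics/w1d.png",cv2.resize(b[220:300,260:375],None,fx=5,fy=5,interpolation=cv2.INTER_CUBIC))
s,im,d=pickle.load(open("pics/w1.pkl","rb"));C=cam("wrist",s)
Rt=R.from_euler('xyz',s["tcp_rot"]).as_matrix()
print(proj(C,np.array(s["eef_pos"])+np.array([[0,0,0],[0,11,0],[0,-11,0]])@Rt.T))
E
```

```text
[[314.43672115 249.49939082]
 [314.40049407 228.68655791]
 [314.47138882 269.572429  ]]
```

View pics/w1c.png

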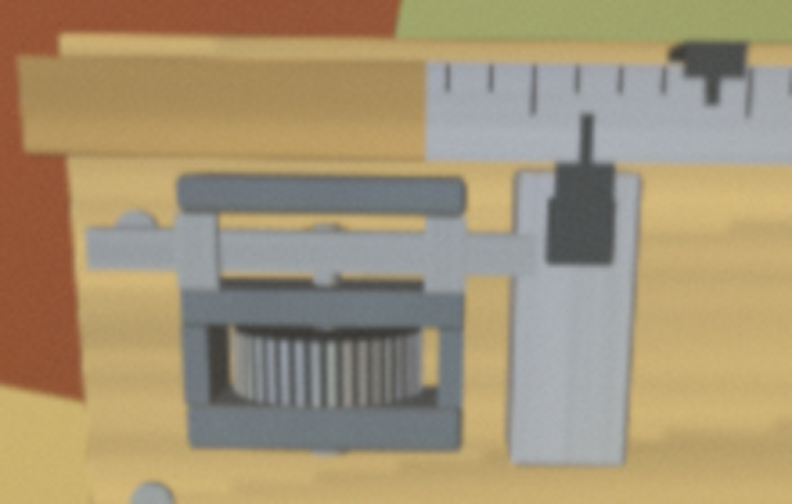

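View pics/w1d.png

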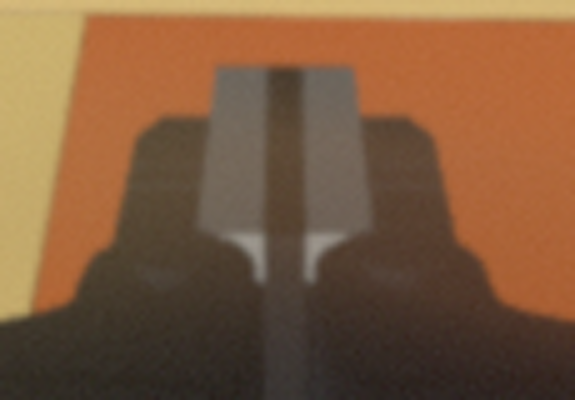

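```bash
python3 - <<'E'
from h import *
s,im,d=pickle.load(open("pics/w1.pkl","rb"));C=cam("wrist",s)
f=lambda p:[(x/3.6+195,y/3.6+70) for x,y in p]
hp=onplane(C,f([(178,178),(466,178),(462,449),(189,449)]),50); print("housing",hp.round(1)); hc=hp.mean(0)
pm=onplane(C,f([(587,113),(712,104)]),54);print("ptr mark",pm.round(1))
fe=onplane(C,f([(425,160),(791,164),(25,152)]),50);print("fence near edge",fe.round(1))
v=fe[2]-fe[1];yaw=np.arctan2(-v[0],v[1]);print("yaw",yaw)
e=hp[0]-hp[1];print("yaw h",np.arctan2(-e[0],e[1]),np.linalg.norm(e[:2]),np.linalg.norm((hp[1]-hp[2])[:2]))
for yw in (yaw,):
    yj=np.array([-np.sin(yw),np.cos(yw)]);xj=np.array([np.cos(yw),np.sin(yw)])
    g=pm[0]-pm[1];print("gap y",g[:2]@yj,"x",g[:2]@xj)
    o=hc[:2]-2*xj-120*yj;w=o-10*xj+120*yj;print("wheel",w)
wt=onplane(C,f([(326,365)]),60);print("wheel direct",wt)
print("depths",[d[int(y),int(x)] for x,y in f([(326,365),(380,100)])])
wp=f([(326,365)])[0]
E
```

```text
housing [[574.6  39.5  50. ]
 [588.8 -27.6  50. ]
 [523.4 -40.8  50. ]
 [509.1  27.   50. ]]
ptr mark [[608.8 -51.8  54. ]
 [616.6 -79.4  54. ]]
fence near edge [[ 590.8  -17.2   50. ]
 [ 607.7 -102.3   50. ]
 [ 573.    75.6   50. ]]
yaw 0.19241526925076902
yaw h 0.20807368785063118 68.52916893352081 66.70705342556514
gap y 28.67237113145181 x -2.356562231200302
wheel [537.20363798  -2.77064794]
wheel direct [[539.55723115  -3.70820977  60.        ]]
depths [np.float32(269.50375), np.float32(262.16663)]
```

```bash
python3 - <<'E'
from h import *
yw=0.2
yj=np.array([-np.sin(yw),np.cos(yw),0])
delta(np.array([537,-2,66])+12*yj,goalX(yw))
E
```

```text
rot [0.34 0.   0.07] shift cm after rot (tool axes) [11.693  1.48  -4.072]
```

Request:
jog_arm(series=[[0.34,0,0,0,0.5,-1.4,0],[0,0,0,1.0,0.5,-1.4,0],[0,0,0,2.5,0.5,-1.3,0],[0,0,0,3.0,0,0,0],[0,0,0,3.0,0,0,0],[0,0,0,2.0,0,0,0],[0,0,0,0,0,0,0],[0,0,0,0,0,0,0]])

```text
clock: 2.9
eef_pos: [534.9, 9.8, 68.2]
tcp_rot: [-1.711, 1.57, -3.083]
contact_force: [-0.6, 0.1, 0.4]
opening: 0.001
```

```bash
python3 - <<'E'
from h import *
shot("w2")
E
```

```text
t 2.9 tcp [534.91   9.81  68.15] F [-0.56  0.07  0.44] op 0.0010633996877516868
```

View pics/w2.png

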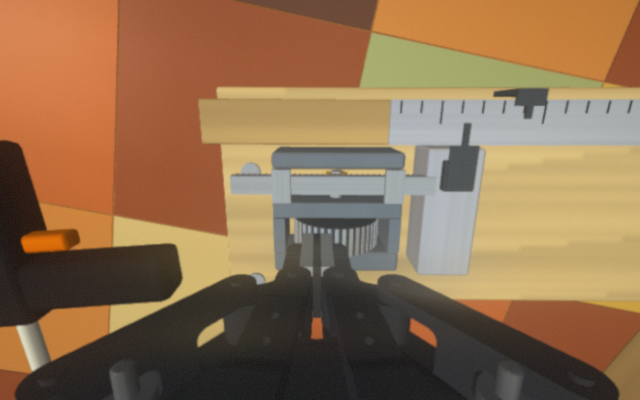

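Request:
jog_arm(series=[[0,0,0,0.3,0.5,0.4,0],[0,0,0,0.2,0,0,0],[0,0,0,0.1,0,0,0],[0,0,0,0,0,0,0],[0,0,0,0,0,0,0]])

```text
clock: 3.45
eef_pos: [540.9, 7.3, 62.4]
tcp_rot: [2.194, 1.571, 0.822]
contact_force: [-0.0, 0.0, 0.6]
opening: -0.003
```

Request:
jog_arm(series=[[0,0,0,0.05,0,0,0],[0,0,0,0,0,0,0]])

```text
clock: 3.65
eef_pos: [541.0, 7.3, 61.8]
tcp_rot: [1.212, 1.571, -0.16]
contact_force: [-0.5, 0.5, -0.2]
opening: -0.0
```

Request:
jog_arm(series=[[0,0,0,0.05,0,0,0],[0,0,0,0,0,0,0]])

```text
clock: 3.85
eef_pos: [540.9, 7.3, 61.2]
tcp_rot: [-1.664, 1.571, -3.035]
contact_force: [-0.6, 1.1, -0.6]
opening: -0.0
```

Request:
jog_arm(series=[[0,0,0,0.05,0,0,0],[0,0,0,0,0,0,0]])

```text
clock: 4.05
eef_pos: [540.9, 7.3, 60.7]
tcp_rot: [-1.915, 1.571, 2.997]
contact_force: [-0.7, 0.3, -0.1]
opening: 0.0
```

Request:
jog_arm(series=[[0,0,0,0.05,0,0,0],[0,0,0,0,0,0,0]])

```text
clock: 4.25
eef_pos: [540.9, 7.2, 60.2]
tcp_rot: [-1.896, 1.571, 3.016]
contact_force: [0.1, 0.7, 0.3]
opening: -0.003
```

Request:
jog_arm(series=[[0,0,0,0.03,0,0,0],[0,0,0,0,0,0,0]])

```text
clock: 4.45
eef_pos: [541.0, 7.2, 60.0]
tcp_rot: [-0.831, 1.571, -2.203]
contact_force: [0.2, -0.5, 0.9]
opening: 0.001
```

Request:
jog_arm(series=[[0,0,0,0.03,0,0,0],[0,0,0,0,0,0,0]])

```text
clock: 4.65
eef_pos: [541.0, 7.2, 59.9]
tcp_rot: [1.335, 1.571, -0.037]
contact_force: [-1.2, -0.6, 4.1]
opening: 0.002
```

Request:
jog_arm(series=[[0,0,0,0.03,0,0,0],[0,0,0,0,0,0,0]])

```text
clock: 4.85
eef_pos: [541.1, 7.2, 59.8]
tcp_rot: [1.316, 1.571, -0.055]
contact_force: [-2.4, -0.8, 7.1]
opening: 0.001
```

Request:
jog_arm(series=[[0,0,0,0.03,0,0,0],[0,0,0,0,0,0,0]])

```text
clock: 5.05
eef_pos: [541.1, 7.2, 59.7]
tcp_rot: [1.192, 1.571, -0.18]
contact_force: [-2.3, -0.0, 10.2]
opening: 0.004
```

Request:
jog_arm(series=[[0,0,0,-0.03,0,0.1,0],[0,0,0,0,0,0.2,0],[0,0,0,0,0,0.2,0],[0,0,0,0,0,0.2,0],[0,0,0,0,0,0,0]])

```text
clock: 5.55
eef_pos: [542.5, 0.2, 59.9]
tcp_rot: [1.084, 1.571, -0.287]
contact_force: [-2.3, -0.4, 8.9]
opening: 0.004
```

```bash
python3 - <<'E'
from h import *
shot("w3",(260,80,600,280),2.3)
E
```

```text
t 5.55 tcp [5.425e+02 1.900e-01 5.990e+01] F [-2.32 -0.42  8.88] op 0.004017699439978599
```

View pics/w3.png

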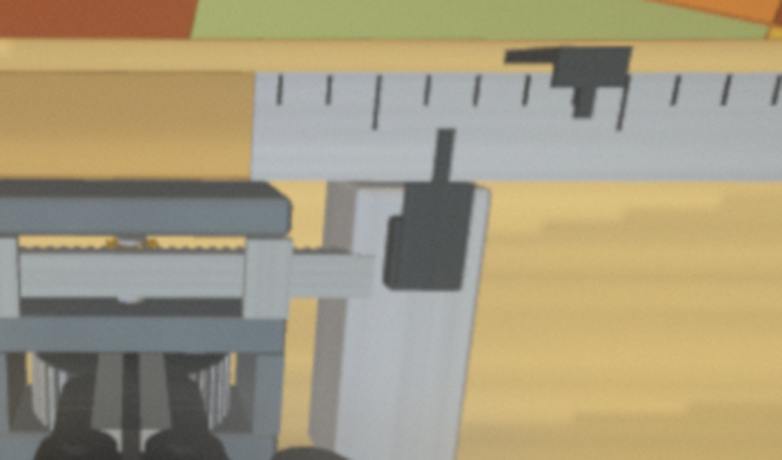

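Request:
jog_arm(series=[[0,0,0,-0.01,0,0.3,0],[0,0,0,0,0,0.3,0],[0,0,0,0.01,0,0.3,0],[0,0,0,0.04,0,0.3,0],[0,0,0,0.03,0,0.1,0],[0,0,0,0,0,0,0]])

```text
clock: 6.2
eef_pos: [545.1, -12.6, 58.7]
tcp_rot: [0.46, 1.57, -0.911]
contact_force: [-1.3, -2.6, 3.6]
opening: 0.0
```

```bash
python3 - <<'E'
from h import *
shot("w4",(260,80,600,280),2.3)
E
```

```text
t 6.2 tcp [545.07 -12.62  58.73] F [-1.34 -2.57  3.57] op 0.00019374194208229877
```

View pics/w4.png

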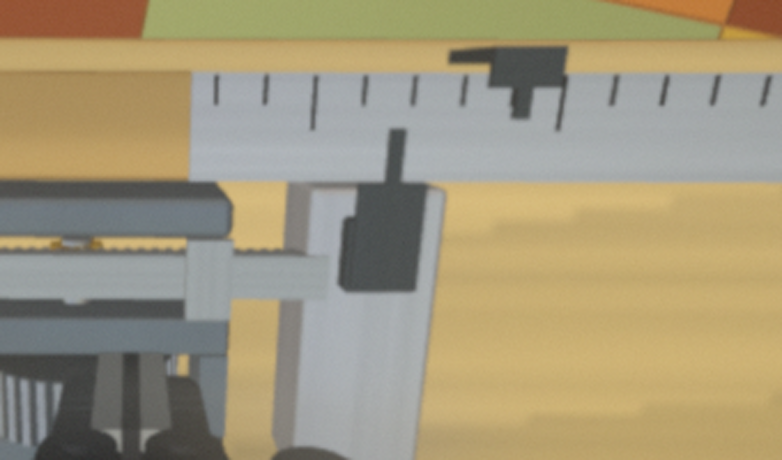

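Request:
jog_arm(series=[[0,0,0,-0.5,0,0,0],[0,0,0,0,0,-1.4,0],[0,0,0,0,0,-1.3,0],[0,0,0,0,0,0,0],[0,0,0,0.4,0,0,0],[0,0,0,0.1,0,0,0],[0,0,0,-0.03,0,0.1,0],[0,0,0,-0.05,0,0.3,0],[0,0,0,-0.01,0,0.3,0],[0,0,0,0,0,0.35,0],[0,0,0,0,0,0.35,0],[0,0,0,0,0,0.35,0],[0,0,0,0,0,0.3,0],[0,0,0,0.03,0,0.3,0],[0,0,0,0.06,0,0.3,0],[0,0,0,0,0,0,0]])

```text
clock: 7.85
eef_pos: [545.0, -12.6, 58.7]
tcp_rot: [0.178, 1.57, -1.194]
contact_force: [-0.1, -3.2, 4.5]
opening: -0.003
```

```bash
python3 - <<'E'
from h import *
shot("w5",(260,80,600,280),2.3)
E
```

```text
t 7.85 tcp [544.99 -12.63  58.72] F [-0.11 -3.2   4.49] op -0.002661307076273434
```

View pics/w5.png

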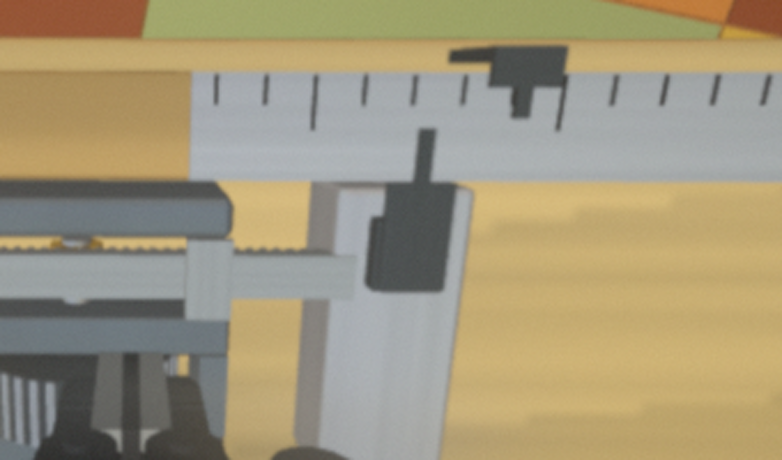

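Request:
jog_arm(series=[[0,0,0,-0.5,0,0,0],[0,0,0,0,0,-1.4,0],[0,0,0,0,0,-1.3,0],[0,0,0,0,0,0,0],[0,0,0,0.4,0,0,0],[0,0,0,0.1,0,0,0],[0,0,0,-0.03,0,0.1,0],[0,0,0,-0.05,0,0.3,0],[0,0,0,-0.01,0,0.3,0],[0,0,0,0,0,0.35,0],[0,0,0,0,0,0.35,0],[0,0,0,0,0,0.35,0],[0,0,0,0,0,0.3,0],[0,0,0,0.03,0,0.3,0],[0,0,0,0.06,0,0.3,0],[0,0,0,0,0,0,0]])

```text
clock: 9.5
eef_pos: [544.8, -12.3, 58.9]
tcp_rot: [0.061, 1.57, -1.311]
contact_force: [-1.3, -2.4, 4.9]
opening: 0.003
```

Request:
jog_arm(series=[[0,0,0,-0.5,0,0,0],[0,0,0,0,0,-1.4,0],[0,0,0,0,0,-1.3,0],[0,0,0,0,0,0,0],[0,0,0,0.4,0,0,0],[0,0,0,0.1,0,0,0],[0,0,0,-0.03,0,0.1,0],[0,0,0,-0.05,0,0.3,0],[0,0,0,-0.01,0,0.3,0],[0,0,0,0,0,0.35,0],[0,0,0,0,0,0.35,0],[0,0,0,0,0,0.35,0],[0,0,0,0,0,0.3,0],[0,0,0,0.03,0,0.3,0],[0,0,0,0.06,0,0.3,0],[0,0,0,0,0,0,0]])

```text
clock: 11.1
eef_pos: [544.8, -11.8, 58.9]
tcp_rot: [0.055, 1.57, -1.317]
contact_force: [-0.5, -2.5, 5.0]
opening: -0.003
```

```bash
python3 - <<'E'
from h import *
shot("w6",(260,80,600,280),2.3)
E
```

```text
t 11.1 tcp [544.76 -11.84  58.95] F [-0.5  -2.52  5.03] op -0.003243561835112299
```

View pics/w6.png

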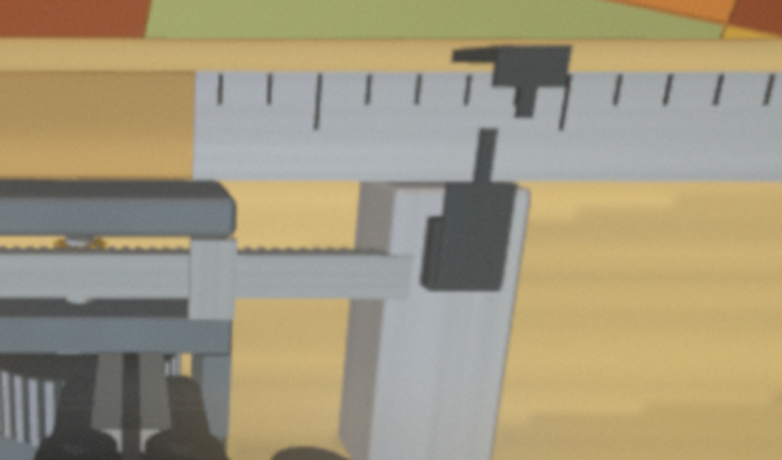

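Request:
jog_arm(series=[[0,0,0,-0.5,0,0,0],[0,0,0,0,0,-1.4,0],[0,0,0,0,0,-1.3,0],[0,0,0,0,0,0,0],[0,0,0,0.4,0,0,0],[0,0,0,0.1,0,0,0],[0,0,0,-0.03,0,0.1,0],[0,0,0,-0.05,0,0.3,0],[0,0,0,-0.01,0,0.3,0],[0,0,0,0,0,0.35,0],[0,0,0,0,0,0.35,0],[0,0,0,0,0,0.35,0],[0,0,0,0,0,0.3,0],[0,0,0,0.03,0,0.3,0],[0,0,0,0.06,0,0.3,0],[0,0,0,0,0,0,0]])

```text
clock: 12.75
eef_pos: [544.7, -11.4, 59.1]
tcp_rot: [0.213, 1.57, -1.159]
contact_force: [-1.8, -2.6, 4.8]
opening: -0.002
```

Request:
jog_arm(series=[[0,0,0,-0.5,0,0,0],[0,0,0,-1.5,0,1.0,0],[0,0,0,0,0,3.0,0],[0,0,0,0,0,2.5,0],[0,0,0,0,0,0,0],[0,0,0,0,0,0,0]])

```text
clock: 13.35
eef_pos: [557.3, -74.5, 78.8]
tcp_rot: [2.791, 1.571, 1.418]
contact_force: [-0.1, -0.1, -0.1]
opening: -0.003
```

```bash
python3 - <<'E'
from h import *
shot("w7")
b=cv2.imread("pics/w7.png");cv2.imwrite("pics/w7c.png",cv2.resize(b[70:200,230:430],None,fx=4,fy=4,interpolation=cv2.INTER_CUBIC))
E
```

```text
t 13.35 tcp [557.33 -74.49  78.78] F [-0.07 -0.11 -0.09] op -0.003328712644588754
```

View pics/w7.png

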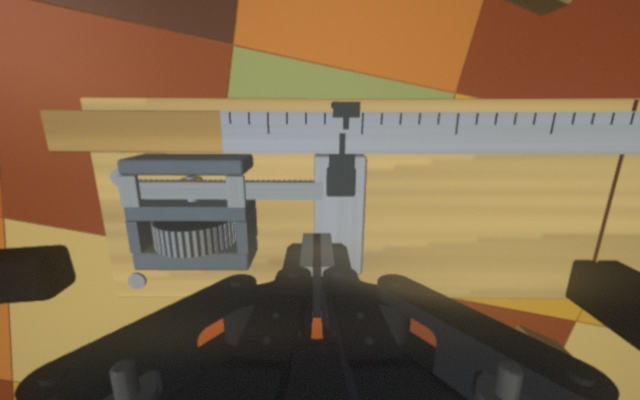

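View pics/w7c.png

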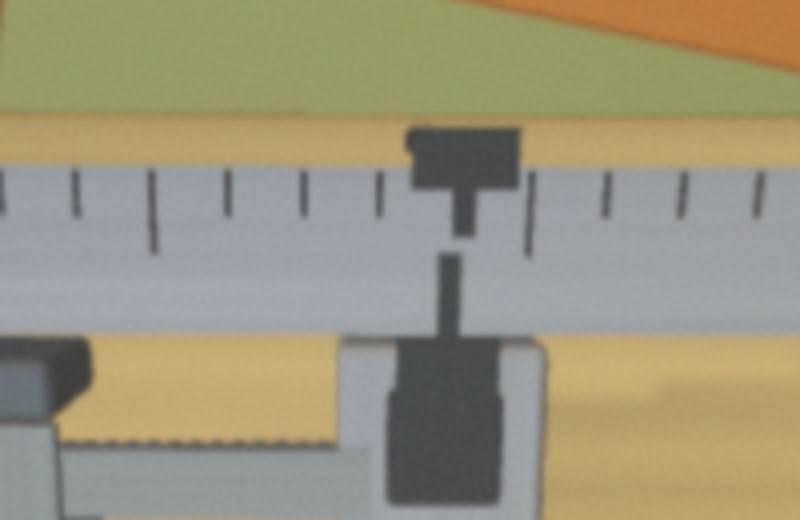

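```bash
cat >> h.py <<'E'
def gap(tag,yaw=None):
    """sub-pixel blade centres per row from darkness; project on z=54"""
    s,im,d=pickle.load(open(f"pics/{tag}.pkl","rb"));C=cam("wrist",s)
    g=cv2.cvtColor(im,cv2.COLOR_RGB2GRAY)
    m=((g<105)).astype(np.uint8)
    # blades: connected region of body under pointer; search rows
    return s,im,g,m,C
def centre(g,row,x0,x1):
    v=g[row,x0:x1].astype(float);bg=np.median(np.r_[v[:3],v[-3:]]);w=np.clip(bg-v-15,0,None)
    return x0+(w*np.arange(len(v))).sum()/w.sum(), w.sum()/ (bg-70)
E
python3 - <<'E'
from h import *
s,im,g,m,C=gap("w7")
P=[];
for row in range(116,156):
    c,w=centre(g,row,332,358);print(row,round(c,2),round(w,2),end=" | ")
    P.append((c,row))
print()
P=np.array(P);rows=P[:,1]
pt=P[(rows>=136)&(rows<=150)];mk=P[(rows>=119)&(rows<=127)]
wp=onplane(C,pt,54);wm=onplane(C,mk,54)
for yaw in (0.192,0.20,0.208):
    yj=np.array([-np.sin(yaw),np.cos(yaw),0]);print(yaw,"gap",(wp@yj).mean()-(wm@yj).mean(),(wp@yj).std(),(wm@yj).std())
# fence direction from the rule's near edge
e=[]
for x in range(240,620,20):
    col=im[140:170,x].astype(float);q=col[:,0]-col[:,2]
    e.append((x,140+np.argmax(np.diff(q))+.5))
w=onplane(C,e,50);k=np.polyfit(w[:,1],w[:,0],1);print("yaw fence",-np.arctan(k[0]),np.std(w[:,0]-np.polyval(k,w[:,1])))
for q in (wp,wm):
    k=np.polyfit(q[:,0],q[:,1],1);print("blade yaw",np.arctan(k[0]))
E
```

```text
116 nan 0.0 | 117 345.58 3.35 | 118 345.65 4.19 | 119 345.69 4.34 | 120 345.65 4.29 | 121 345.66 4.35 | 122 345.6 4.19 | 123 345.51 4.22 | 124 345.45 4.24 | 125 345.48 4.08 | 126 345.5 4.03 | 127 345.5 3.93 | 128 345.51 3.17 | 129 345.45 1.29 | 130 nan 0.0 | 131 nan 0.0 | 132 nan 0.0 | 133 341.95 1.88 | 134 341.98 3.7 | 135 342.0 4.16 | 136 342.01 4.15 | 137 342.01 4.11 | 138 341.98 4.15 | 139 341.94 4.13 | 140 341.88 4.04 | 141 341.88 4.04 | 142 341.85 4.06 | 143 341.84 4.05 | 144 341.84 4.06 | 145 341.75 4.17 | 146 341.76 4.21 | 147 341.77 4.21 | 148 341.72 4.19 | 149 341.66 4.06 | 150 341.58 3.91 | 151 341.57 3.95 | 152 341.58 3.84 | 153 341.58 3.73 | 154 341.49 2.34 | 155 nan 0.0 | 
0.192 gap 1.6635414527135595 0.014306476315780038 0.022046093825844822
0.2 gap 1.746189168398189 0.023245784358062366 0.023618009099128083
0.208 gap 1.8287251285720743 0.03917404701670315 0.02914160234062671
yaw fence 0.19636859748669142 0.27544473494560184
blade yaw 0.1919148482828213
blade yaw 0.19333074070865888h.py:54: RuntimeWarning: invalid value encountered in scalar divide
  return x0+(w*np.arange(len(v))).sum()/w.sum(), w.sum()/ (bg-70)
```

Request:
jog_arm(series=[[0,0,0,0,0,-3.0,0],[0,0,0,0,0,-3.0,0],[0,0,0,0,0,-2.2,0],[0,0,0,1.0,0,0,0],[0,0,0,0.8,0,0,0],[0,0,0,0,0,0,0],[0,0,0,0.05,0,0,0],[0,0,0,0,0,0,0]])

```text
clock: 14.2
eef_pos: [541.3, 5.7, 60.0]
tcp_rot: [-1.853, 1.571, 3.058]
contact_force: [-0.9, 0.5, 3.8]
opening: 0.003
```

Request:
jog_arm(series=[[0,0,0,0.03,0,0,0],[0,0,0,0,0,0.2,0],[0,0,0,0,0,0.2,0],[0,0,0,0,0,0.2,0],[0,0,0,0,0,0.2,0],[0,0,0,0,0,0,0],[0,0,0,0,0,0,0]])

```text
clock: 14.9
eef_pos: [542.9, -2.4, 59.9]
tcp_rot: [-0.005, 1.57, -1.378]
contact_force: [-1.5, -2.2, 6.6]
opening: -0.003
```

Request:
jog_arm(series=[[0,0,0,-0.5,0,0,0],[0,0,0,-1.5,0,1.0,0],[0,0,0,0,0,2.5,0],[0,0,0,0,0,2.4,0],[0,0,0,0,0,0,0],[0,0,0,0,0,0,0]])

```text
clock: 15.5
eef_pos: [554.1, -59.9, 79.6]
tcp_rot: [-2.086, 1.57, 2.823]
contact_force: [-0.2, -0.0, -0.2]
opening: 0.002
```

```bash
cat >> h.py <<'E'
def measure(tag,x0,x1,pr,mr,yaw=0.1925):
    s,im,g,m,C=gap(tag)
    f=lambda rr:np.array([(centre(g,q,x0,x1)[0],q) for q in range(*rr)])
    pt,mk=f(pr),f(mr);wp,wm=onplane(C,pt,54),onplane(C,mk,54)
    yj=np.array([-np.sin(yaw),np.cos(yaw),0])
    print("px",pt[:,0].round(2),mk[:,0].round(2))
    print("gap",(wp@yj).mean()-(wm@yj).mean(),(wp@yj).std(),(wm@yj).std())
E
python3 - <<'E'
from h import *
shot("w8")
b=cv2.imread("pics/w8.png");cv2.imwrite("pics/w8c.png",cv2.resize(b[70:200,230:430],None,fx=4,fy=4,interpolation=cv2.INTER_CUBIC))
E
```

```text
t 15.5 tcp [554.11 -59.91  79.6 ] F [-0.15 -0.   -0.19] op 0.001977236089660387
```

View pics/w8c.png

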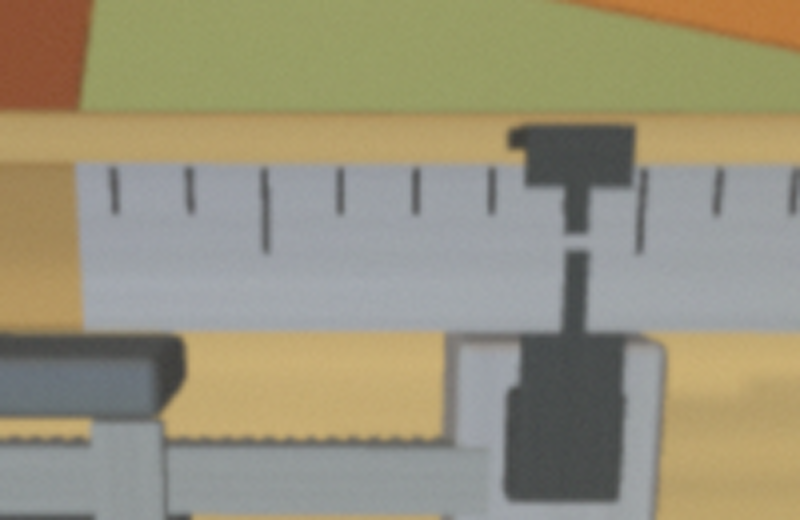

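Request:
jog_arm(series=[[0,0,0,0,0,2.5,0],[0,0,0,0,0,0,0],[0,0,0,0,0,0,0]])

```text
clock: 15.85
eef_pos: [559.0, -83.4, 79.7]
tcp_rot: [-2.295, 1.57, 2.616]
contact_force: [-0.3, -0.7, -0.7]
opening: 0.0
```

```bash
python3 - <<'E'
from h import *
measure("w8",361,388,(135,150),(119,127))
shot("w9");s,im,g,m,C=gap("w9")
print([np.where(m[q,290:350])[0]+290 for q in (122,142)])
b=cv2.imread("pics/w9.png");cv2.imwrite("pics/w9c.png",cv2.resize(b[70:200,230:430],None,fx=4,fy=4,interpolation=cv2.INTER_CUBIC))
measure("w9",306,333,(135,150),(119,127))
E
```

```text
px [373.77 373.71 373.69 373.7  373.6  373.52 373.41 373.37 373.34 373.25
 373.26 373.24 373.16 373.06 373.03] [373.78 373.63 373.54 373.51 373.59 373.7  373.72 373.73]
gap -0.41781720855368576 0.018612622673161393 0.08659978364748884
t 15.85 tcp [559.03 -83.42  79.68] F [-0.25 -0.65 -0.68] op 0.000248445755880762
[array([307, 308, 326, 327, 328, 329, 330, 345]), array([327, 328, 329, 330, 331])]
px [328.79 328.73 328.59 328.57 328.54 328.57 328.55 328.57 328.58 328.58
 328.6  328.59 328.6  328.56 328.59] [328.34 328.38 328.42 328.38 328.41 328.34 328.45 328.45]
gap -0.2770322596355186 0.03686472169773732 0.03594440316688658
```

View pics/w9c.png

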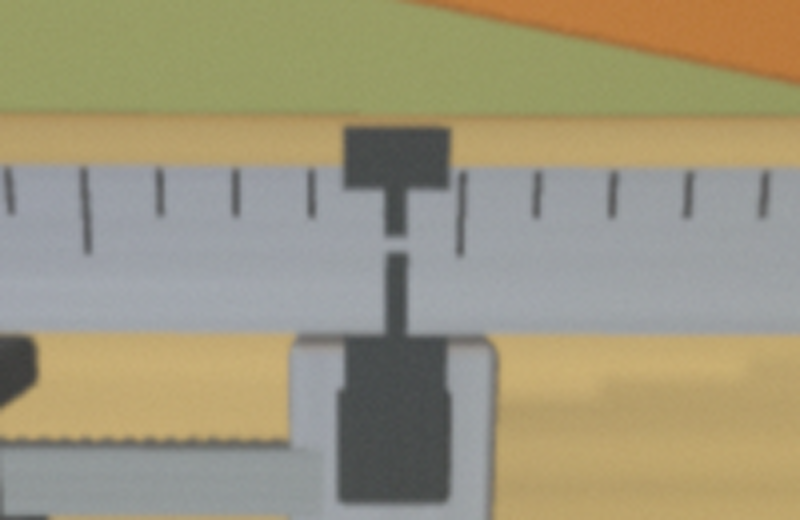

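```bash
python3 - <<'E'
from h import *
for y in (.1925,.2):
  measure("w9",318,340,(135,150),(119,127),y)
  measure("w8",364,386,(135,150),(119,127),y)
s,im,g,m,C=gap("w9")
e=[]
for x in range(240,620,10):
    col=im[140:170,x].astype(float);q=col[:,0]-col[:,2]
    if x>350 or x<290: e.append((x,140+np.argmax(np.diff(q))+.5))
w=onplane(C,e,50);k=np.polyfit(w[:,1],w[:,0],1);print("yaw fence",-np.arctan(k[0]))
print("tcp z-axis yaw tool y",np.degrees(0), R.from_euler('xyz',s["tcp_rot"]).as_matrix()[:,1])
E
```

```text
px [328.83 328.76 328.59 328.56 328.54 328.56 328.55 328.56 328.57 328.57
 328.59 328.58 328.58 328.56 328.58] [328.42 328.43 328.43 328.4  328.37 328.41 328.45 328.45]
gap -0.26236556166887226 0.038736610605915205 0.026526966198204736
px [373.76 373.71 373.69 373.7  373.6  373.52 373.41 373.37 373.34 373.26
 373.26 373.25 373.16 373.06 373.03] [373.78 373.63 373.54 373.51 373.59 373.7  373.73 373.72]
gap -0.41799985022990427 0.018549747694158857 0.08666260005892486
px [328.83 328.76 328.59 328.56 328.54 328.56 328.55 328.56 328.57 328.57
 328.59 328.58 328.58 328.56 328.58] [328.42 328.43 328.43 328.4  328.37 328.41 328.45 328.45]
gap -0.18653143422892526 0.03561431727849244 0.019585387229393084
px [373.76 373.71 373.69 373.7  373.6  373.52 373.41 373.37 373.34 373.26
 373.26 373.25 373.16 373.06 373.03] [373.78 373.63 373.54 373.51 373.59 373.7  373.73 373.72]
gap -0.3422444635774582 0.026210920679711296 0.07947199100161424
yaw fence 0.19535542790348165
tcp z-axis yaw tool y 0.0 [ 9.80323358e-01  1.97397707e-01 -5.08424889e-04]
```

Request:
jog_arm(series=[[0,0,0,0,2.0,0.6,0],[0,0,0,0,0,0,0],[0,0,0,0,0,0,0]])

```text
clock: 16.2
eef_pos: [579.7, -85.0, 79.7]
tcp_rot: [-2.095, 1.57, 2.818]
contact_force: [0.5, -0.4, 0.2]
opening: 0.002
```

```bash
cat >> h.py <<'E'
def auto(tag,col,rp,show=True):
    """col: approx blade column; rp: approx row of the slit between blades"""
    s,im,g,m,C=gap(tag); out=[]
    f=lambda rr:np.array([(centre(g,q,col-11,col+12)[0],q) for q in rr])
    pt,mk=f(range(rp+4,rp+19)),f(range(rp-12,rp-3));wp,wm=onplane(C,pt,54),onplane(C,mk,54)
    for yaw in (.1925,.1955):
        yj=np.array([-np.sin(yaw),np.cos(yaw),0]); out.append((wp@yj).mean()-(wm@yj).mean())
    print(tag,"gap",np.round(out,3),"px",pt[:,0].mean().round(2),mk[:,0].mean().round(2),mk[:,0].std().round(2))
E
python3 - <<'E'
from h import *
shot("w10")
b=cv2.imread("pics/w10.png");cv2.imwrite("pics/w10c.png",cv2.resize(b[70:250,220:420],None,fx=3.3,fy=3.3,interpolation=cv2.INTER_CUBIC))
auto("w9",328,131);auto("w8",374,131);auto("w7",343,131)
E
```

```text
t 16.2 tcp [579.72 -85.02  79.66] F [ 0.51 -0.36  0.15] op 0.0019072831778769396
w9 gap [-0.257 -0.227] px 328.6 328.42 0.03
w8 gap [-0.404 -0.375] px 373.41 373.65 0.09
w7 gap [1.668 1.697] px 341.86 345.56 0.08
```

View pics/w10c.png

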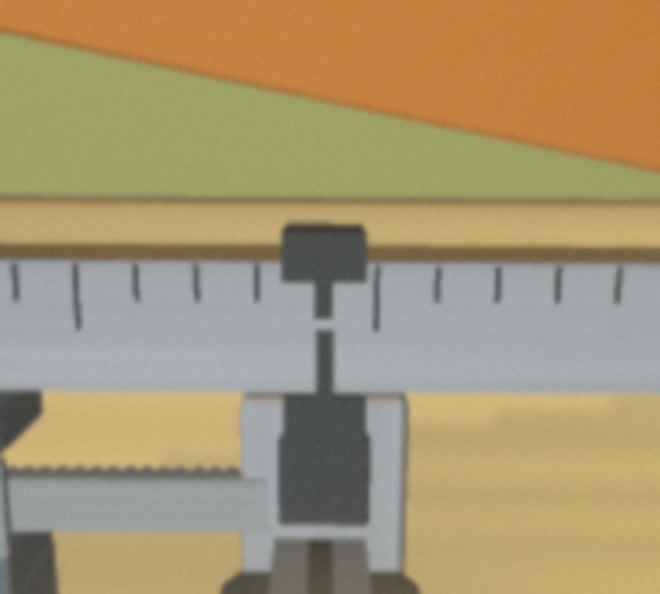

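```bash
python3 - <<'E'
from h import *
auto("w10",318,168)
shot("w11");auto("w11",318,168)
E
```

```text
w10 gap [-0.328 -0.297] px 318.0 317.57 0.03
t 16.25 tcp [579.25 -85.13  79.57] F [ 0.46  0.76 -0.53] op -0.000896236566547341
w11 gap [-0.33  -0.298] px 318.0 317.56 0.02
```

Request:
jog_arm(series=[[0,0,0,0,0,-0.33,0],[0,0,0,0,0,0,0],[0,0,0,0,0,0,0]])

```text
clock: 16.6
eef_pos: [579.2, -82.4, 79.9]
tcp_rot: [-2.106, 1.571, 2.805]
contact_force: [-0.1, -1.0, -0.2]
opening: 0.002
```

```bash
python3 - <<'E'
from h import *
shot("w12");auto("w12",325,168)
s,im,g,m,C=gap("w12")
e=[]
for x in list(range(180,290,5))+list(range(350,600,5)):
    col=im[180,x]*0+0; col=im[180:200,x].astype(float);q=col[:,0]-col[:,2]
    e.append((x,180+np.argmax(np.diff(q))+.5))
w=onplane(C,e,50);k=np.polyfit(w[:,1],w[:,0],1);print("yaw fence",-np.arctan(k[0]),np.std(w[:,0]-np.polyval(k,w[:,1])))
E
```

```text
t 16.6 tcp [579.24 -82.41  79.92] F [-0.11 -1.01 -0.17] op 0.0021288414678589662
w12 gap [-0.258 -0.226] px 322.68 322.44 0.04
yaw fence 0.19328355218052953 0.9105293017474905
```

```bash
python3 - <<'E'
from h import *
delta([542.5,0.2,62])
E
```

```text
rot [0. 0. 0.] shift cm after rot (tool axes) [ 1.795 -1.975 -8.839]
```

Request:
jog_arm(series=[[0,0,0,0,-1.0,-2.8,0],[0,0,0,0,-1.0,-3.0,0],[0,0,0,0,0,-3.0,0],[0,0,0,0.9,0,0,0],[0,0,0,0.9,0,0,0],[0,0,0,0,0,0,0],[0,0,0,0,0,0,0]])

```text
clock: 17.35
eef_pos: [542.5, -1.1, 61.4]
tcp_rot: [-1.638, 1.57, -3.011]
contact_force: [0.5, -0.6, 0.3]
opening: -0.0
```

Request:
jog_arm(series=[[0,0,0,0.1,0,0,0],[0,0,0,0.05,0,0,0],[0,0,0,0,0,0,0]])

```text
clock: 17.65
eef_pos: [542.6, -0.6, 60.4]
tcp_rot: [1.352, 1.571, -0.02]
contact_force: [-0.8, 0.1, 0.2]
opening: 0.002
```

Request:
jog_arm(series=[[0,0,0,0.05,0,0,0],[0,0,0,0,0,0,0]])

```text
clock: 17.85
eef_pos: [542.7, -0.4, 60.1]
tcp_rot: [1.099, 1.57, -0.273]
contact_force: [0.0, 0.1, 1.7]
opening: 0.0
```

Request:
jog_arm(series=[[0,0,0,0.04,0,0,0],[0,0,0,0,0,0,0],[0,0,0,0,0,0,0]])

```text
clock: 18.15
eef_pos: [542.7, -0.4, 59.9]
tcp_rot: [1.033, 1.57, -0.338]
contact_force: [-1.3, -1.5, 5.8]
opening: 0.0
```

Request:
jog_arm(series=[[0,0,0,0,0,-0.07,0],[0,0,0,0,0,-0.07,0],[0,0,0,0,0,0,0],[0,0,0,0,0,0,0]])

```text
clock: 18.55
eef_pos: [542.4, 1.1, 59.9]
tcp_rot: [1.173, 1.57, -0.198]
contact_force: [-1.9, -0.6, 5.4]
opening: -0.001
```

Now lift straight off and look again from over the blades.

Request:
jog_arm(series=[[0,0,0,-0.5,0,0,0],[0,0,0,-1.5,0,0,0],[0,0,0,0,1.0,2.8,0],[0,0,0,0,1.0,3.0,0],[0,0,0,0,0,3.0,0],[0,0,0,0,0,0,0],[0,0,0,0,0,0,0],[0,0,0,0,0,0,0]])

```text
clock: 19.35
eef_pos: [578.7, -80.5, 79.4]
tcp_rot: [-2.267, 1.57, 2.645]
contact_force: [-0.5, 0.2, -0.6]
opening: -0.001
```

```bash
python3 - <<'E'
from h import *
shot("w13")
b=cv2.imread("pics/w13.png");cv2.imwrite("pics/w13c.png",cv2.resize(b[70:250,220:420],None,fx=3.3,fy=3.3,interpolation=cv2.INTER_CUBIC))
auto("w13",322,168)
E
```

```text
t 19.35 tcp [578.71 -80.5   79.39] F [-0.48  0.21 -0.61] op -0.0007922173551423409
w13 gap [0.006 0.037] px 325.82 326.11 0.02
```

View pics/w13c.png

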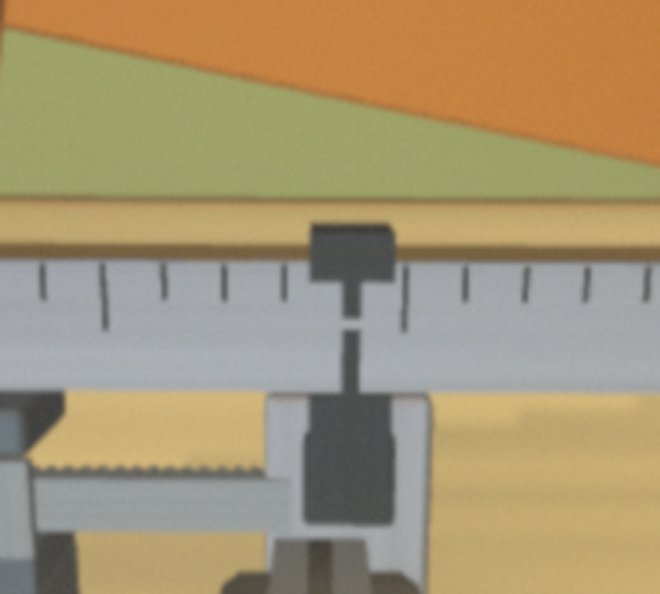

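Request:
jog_arm(series=[[0,0,0,-1.5,0,0,0],[0,0,0,-3.5,0,0,0],[0,0,0,-3.5,0,0,0],[0,0,0,-3.5,0,0,0],[0,0,0,0,0,0,0],[0,0,0,0,0,0,0],[0,0,0,0,0,0,0]])

```text
clock: 20.1
eef_pos: [578.5, -80.8, 199.0]
tcp_rot: [-1.938, 1.57, 2.974]
contact_force: [-1.0, 1.0, 0.8]
opening: -0.0
```

```bash
python3 - <<'E'
from h import *
shot("w14")
im,_=r.grab_frame("side");cv2.imwrite("pics/side1.png",im[:,:,::-1])
E
```

```text
t 20.1 tcp [578.54 -80.75 199.05] F [-1.03  0.95  0.78] op -8.901992240079974e-05
```

View pics/w14.png

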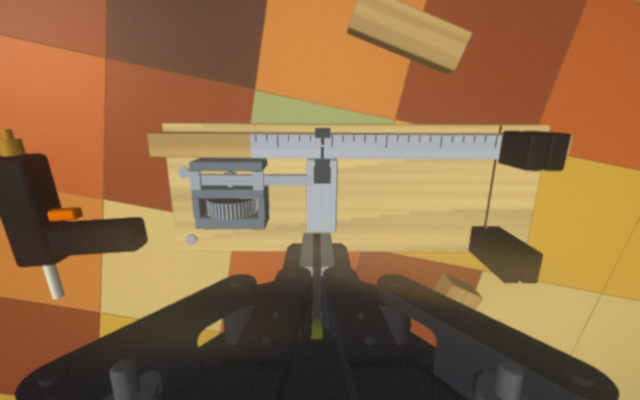

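View pics/side1.png

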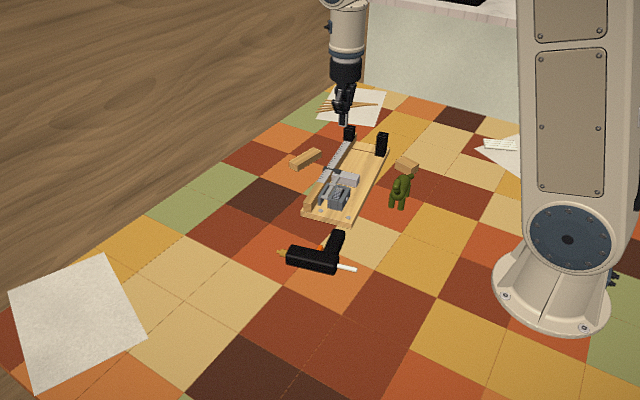

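In the wrist view the pointer and marker blades line up at column 322. In the side view the toy (400,190), glue gun (315,255) and both offcuts are where they were, and the hand is about 140 mm above the jig.

```bash
python3 - <<'E'
from rig import r
print(r.sign_off())
E
```

```text
the job is handed in; nothing more can be done
None
```

The jig is set: I rolled the adjuster wheel with the shut fingertips until the pointer and marker blades lined up, and handed the job in at about 20 s.

- **Rolling:** The starting gap was about 29 mm. I closed it with several light strokes (readings 4 to 9 N, with one brief 10 N while first finding contact). The last stroke went about 0.3 mm too far, so I rolled the wheel back about 1.5 mm at the rim.
- **Final gap:** The last close wrist picture measured 0.01 to 0.04 mm, and the blades also look in line. Readings from different viewpoints had disagreed by up to about 0.2 mm, so treat the gap as zero to within roughly 0.15 mm.
- **The rest of the scene:** The marker stayed in place against the rule's ticks. In the last wrist and side pictures the toy, glue gun and offcuts look unmoved. The hand is about 140 mm above the jig, touching nothing. The last force reading was about 1 N, which is within sensor noise.

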